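# Tighten the sander's lock collar with the pin spanner

## Robot

A 6-joint arm with a two-finger parallel gripper is mounted at the origin on the work surface. World frame = base frame: x ahead of the robot, y to its left, z up, the work surface at z = 0. Lengths are in mm, angles in rad, forces in N, time in s.
With the tool pointing down it reaches from about 350 to 775 mm from the base axis. Payload 7.3 kg.
Tool frame: the origin (TCP) lies midway between the tips of the shut fingers; the grasp point (between the pads) lies 19 mm behind it; z points along the fingers, y is the direction in which the jaws open and shut (so a half turn about z gives the same grasp; the last joint's range is limited). The gripper opens to 92 mm and grips with 3 to 60 N. Pads are 19 mm wide; open, the fingers measure 130 mm over their backs; the gripper's body (75 mm by 190 mm) begins 47 mm behind the grasp point.
Start: joints at [1.094, 0.342, 1.524, -0, 1.275, -0.146], TCP at [170.506, 496.561, 226.741] pointing down, gripper open.
Joint ranges: [-2.53, 2.53], [-0.77, 2.02], [0.04, 2.7], [-1, 4.14], [0.28, 2.66], [-3.11, 3.11]. Speed limits (rad/s): [2.57, 2.57, 3.14, 3.14, 3.14, 3.14].

## Interface

Orientations are given as [roll, pitch, yaw] about the fixed x, y, z axes, in that order (R = Rz(yaw) Ry(pitch) Rx(roll)).
In Python, from plant import sensors, imaging, ticket gives the robot as it stands. The module is installed in compiled form; this text tells all that it offers.
- The arm moves only by the tool arm_command, never from a script. Its argument "increments" is one flat list of numbers, 5 for each row, row after row: the closure, from 0 (fully open) to 1 (shut), then the shift along the tool's x, y, z in mm, then the turn about the tool's z in degrees. In form: [hand, dx, dy, dz, spin, hand, dx, dy, dz, spin, ...]. A call has 1 to 20 rows; each row is the pose to reach, as a shift and turn from the pose commanded when the call began, along the tool's axes at that moment; what a row does not reach only later rows make up. A row lasts 1/8 s, in which the tool goes at most 62.5 mm and 10.7 degrees, less where a joint would pass 70% of its speed; a pose out of reach is approached as far as the arm can. A call with a gripper value outside its range is refused whole. The fingers move at their own pace and stop on an object; the grip force is fixed at half the most. Time passes only in rows, so rows that repeat a pose let the fingers close. It gives the time, the measured TCP pose, the force and the opening at its end, in the units of the state.
- sensors.get_obs(): the state, without advancing time (a new reading comes with each control period).
- imaging.capture(name): name is "scene" or "top" or "wrist"; returns the picture (400x640x3 uint8, blue, green, red); there is no depth.
- imaging.calibration(name): a dict with "fx", "fy", "cx", "cy" (pixels), "D" ([k1, k2, p1, p2, k3] as OpenCV has them; the pictures are not rectified), "world_to_cam" (4x4, takes a point from world to camera coordinates); the wrist camera has in their place "hand_eye" (4x4, takes a point from camera to tool coordinates, whose origin is the TCP and whose axes are the flange's). Camera axes: x right, y down, z forward; pixel columns grow to the right and rows downward; lengths in mm; the calibration is good to about 2 mm. A picture is of the moment at which its call begins: read the wrist's pose just before it. calibration takes no time and is no camera call.
- ticket.close_job(): hands the job in, once; it reports no verdict.
The state is a dict: "time": time; "joint_positions": joint angles; "dq": joint speeds; "tau": joint torques, N m; "tool_pos": TCP position; "tcp_rot": TCP orientation; "contact_force": force on the tool from outside, world axes, zero at the start; "moment": the same for the moment, N m; "grip_width": finger opening in mm.
Only numpy, scipy, OpenCV 4.12 (cv2) and the standard library are available. Lean on these libraries where they do the work, as an engineer would, in place of code of your own. Each camera call takes 0.05 s, during which the arm holds its last target. There are 200 camera calls.

## Task

The lock collar on top of the bench sander's drum has been run on by hand: take the pin spanner, put both its prongs fully into the collar's two holes (feel gently for them) and turn the collar clockwise, seen from above, until it comes up firmly against its stop. Never force it, and keep the gripper itself off the machine; then lift the spanner off and lay it flat on the bench top, prongs down, beside the machine, let go, and leave everything else where it lies.

Things in the scene. Friction and masses are not known exactly. Their poses are not given: they have to be found in the camera images.
- collar_top (a point): Centre of the collar's flat top face, on the drum's vertical axis, 112 mm above the bench; it belongs to the sander's fixed frame and does not turn with the collar (z up). Collar: plain steel disc, 68 mm diameter, 16 mm high. Its face has two round holes, 9.2 mm diameter, 11 mm deep, 20 mm either side of the axis. Prongs that miss rest on the flat face; slid lightly round on it they drop in.
- collar (a joint): Clockwise turn q of the collar (from above), rad: starts at 0 to 0.3, hard stop (tight) at 1.0. About 0.3 N m of friction; stays where left. The holes' exact place round the axis is not measured: the line through both is the y axis of collar_top turned anticlockwise (from above) by 0.5 - q + e, the unknown e being -0.4 to 0.4 rad.
- sander: The sander: green iron plate 180 x 180 x 16 mm fixed on the bench, at its middle an upright brown sanding drum, 60 mm diameter, locked against turning, with the collar on top. More than about 1 N m on the collar would strain it. Origin at the centre of the plate's underside, axes parallel to collar_top.
- spanner_prongs (a point): Midway between the two prong tips of the steel pin spanner (0.25 kg, 135 mm long), level with the tips. It starts lying on the bench, prongs down. z up out of its back, y through both prongs, x from handle to head. Head: crossbar 16 (x) by 56 mm (y), from 8 to 18 mm above the tips; prongs 6 mm diameter, 8 mm long, at y = +20 and -20 mm. Neck 14 mm wide to x = -47 mm.
- spanner_grip (a point): Place to grip on the spanner's handle, near its centre of mass: on the centre line, at x = -62 mm of spanner_prongs (same axes), 12 mm above the tips' level (half-way up). The handle is black rubber, 16 mm wide, 24 mm high (0 to 24 mm above the tips' level), from x = -42 to -127 mm.
- spanner: The pin spanner as a whole; origin and axes as spanner_prongs.
- animal_a: Wooden toy animal blank lying flat, about 100 x 80 x 20 mm, origin under its middle. Leave alone.
- animal_b: Another such wooden animal blank. Leave alone.
- animal_c: Another such wooden animal blank. Leave alone.
- offcut: Wood offcut 70 x 45 x 30 mm, origin under its centre. Leave alone.
- rasp: Flat rasp with black handle, about 250 mm long, 22 mm wide, lying along its x axis (handle to -x). Leave alone.
- phone: Black phone 150 x 72 x 9 mm lying flat. Leave alone.
- glue: White glue bottle, 56 mm diameter, 130 mm tall, upright. Leave alone.
- screwdriver: Screwdriver, 190 mm long, lying flat. Leave alone.
There are look-alikes about, which are no part of the job. What is shaped like the spanner but pink is not meant.

How it is judged (in metres and radians):
On the way, in this order (a step that is already met when the one before it is completed fails the run):
1. both prongs are in the collar's holes, at least 5 mm deep, before the collar is tight (z of spanner_prongs in the frame of collar_top below -0.005 m and horizontal distance between spanner_prongs and collar_top below 0.005 m and angle between spanner's own z axis and vertical below 0.2 rad and value of joint collar below 0.9 rad), for 0.1 s.
2. the collar is against its stop, prongs still in its holes (value of joint collar above 0.96 rad and z of spanner_prongs in the frame of collar_top below -0.003 m and horizontal distance between spanner_prongs and collar_top below 0.006 m), for 0.1 s.
At the end, for the whole second after the job is handed in: The collar stands within 0.05 rad of its stop; the spanner lies level (within 0.1 rad), prongs down, on the bench top itself (grip point under 18 mm high), at rest and not touching the sander (value of joint collar above 0.95 rad and height (world z) of spanner_grip below 0.018 m and angle between spanner's own z axis and vertical below 0.1 rad and linear speed of spanner below 0.01 m/s and contact force between spanner and sander below 0.1 N).
It fails at once if spanner and sander pressed together with more than 100 N (contact force between spanner and sander above 100 N).
It fails at once if the gripper pushes on the sander (over 3 N) (contact force between the arm and sander above 3 N).
It fails at once if another thing on the bench is moved by more than 25 mm (distance of any of animal_a, animal_b, animal_c, offcut, rasp, phone, glue, screwdriver from where it was at the start of the episode above 0.025 m).
It also fails if it takes over 72 s, if anything falls off the work surface, if the arm or the gripper's body presses on something with over 40 N, if the wrist force passes 120 N, or if a joint passes its speed limit or range.

## Working session

There is one attempt and no reset: what is moved stays moved. The work goes in short steps, Python scripts to look and compute and a tool call to move; the robot and the scene stay as the last step left them, time stands still between calls to the robot, and variables do not carry over. Pictures are saved under pics/ and viewed, about 8 in all and at most 12, crops included, and the job is handed in when it is done.

Besides the shell and the picture viewer there is one more tool, called after "Emit:" as name(argument=value, ...) on one line, values as JSON. arm_command: Moves the arm, as the interface text tells. Its arguments: {"type":"object","properties":{"increments":{"type":"array","items":{"type":"number"}}},"required":["increments"]}

```bash
mkdir -p pics
cat > h.py <<'E'
import numpy as np, cv2
from plant import sensors, imaging, ticket
from scipy.spatial.transform import Rotation as R
def cam(name, obs=None):
    c=imaging.calibration(name); K=np.array([[c['fx'],0,c['cx']],[0,c['fy'],c['cy']],[0,0,1.]])
    if 'hand_eye' in c:
        o=obs or sensors.get_obs(); T=np.eye(4); T[:3,:3]=R.from_euler('xyz',o['tcp_rot']).as_matrix(); T[:3,3]=o['tool_pos']
        M=np.linalg.inv(T@np.array(c['hand_eye']))
    else: M=np.array(c['world_to_cam'])
    return K,np.array(c['D'],float),M
def pix2w(C,uv,z):
    K,D,M=C; n=cv2.undistortPoints(np.array([[uv]],float),K,D)[0,0]
    Rm=M[:3,:3]; o=-Rm.T@M[:3,3]; d=Rm.T@np.array([n[0],n[1],1]); return (o+d*(z-o[2])/d[2]).round(1)
def w2pix(C,P):
    K,D,M=C; return cv2.projectPoints(np.array(P,float).reshape(-1,1,3),cv2.Rodrigues(M[:3,:3])[0],M[:3,3],K,D)[0][:,0].round(1)
E
python3 - <<'E'
from h import *
o=sensors.get_obs(); print(o)
a=imaging.capture('top'); b=imaging.capture('scene'); c=imaging.capture('wrist')
for n,i in zip(('top','scene','wrist'),(a,b,c)): cv2.imwrite(f'pics/{n}0.png',i)
E
```

```text
{'time': 0.0, 'joint_positions': array([ 1.09399065e+00,  3.42741587e-01,  1.52502028e+00, -1.01993467e-06,
        1.27536015e+00, -1.45996592e-01]), 'dq': array([ 1.88203829e-03,  3.16081737e-04, -1.71606798e-03,  1.16831038e-03,
       -2.51001320e-05, -1.19581170e-03]), 'tau': array([ 5.87968734e-04, -4.31235480e+01, -2.44225377e+01,  7.18339370e-02,
        5.57885470e-02, -1.25299903e-04]), 'tool_pos': array([170.31779364, 496.18565004, 226.03401736]), 'tcp_rot': array([-3.14007942e+00, -2.21524083e-04,  2.81078370e+00]), 'contact_force': array([ 0.16437702, -0.55151139,  0.22327658]), 'moment': array([ 0.00972215, -0.00718638,  0.0036837 ]), 'grip_width': 91.90922101277846}
```

View pics/top0.png

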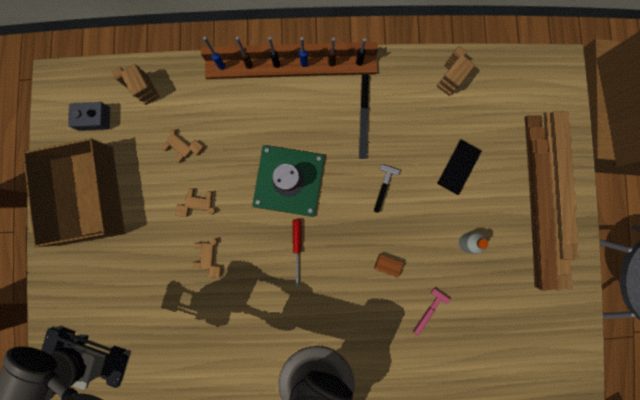

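View pics/scene0.png

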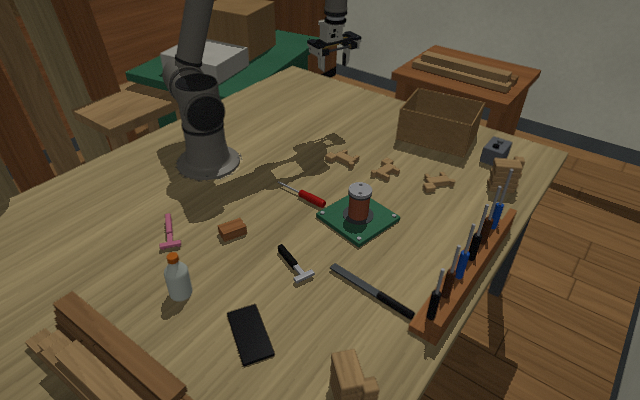

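Top view: the candidates are a black-handled steel tool at (386,188) and a pink one at (432,310). The black one fits the description. The sander plate is at (290,180) and the collar at (286,176). I'll confirm in an enlarged crop.

Run:
```python
from h import *
i=cv2.imread('pics/top0.png')[140:225,245:410]
cv2.imwrite('pics/crop0.png',cv2.resize(i,(792,408),interpolation=cv2.INTER_CUBIC))
C=cam('top'); print(-C[2][:3,:3].T@C[2][:3,3])
for uv,z in (((386,188),12),((390,170),12),((378,210),12),((286,176),112),((290,180),16)): print(uv,pix2w(C,uv,z))
```

```text
[ 430.59856163  -27.18102993 1293.16096201]
(386, 188) [ 547.2 -215.1   12. ]
(390, 170) [ 598.5 -228.5   12. ]
(378, 210) [ 485.2 -189.9   12. ]
(286, 176) [576.9  60.9 112. ]
(290, 180) [577.  57.  16.]
```

View pics/crop0.png

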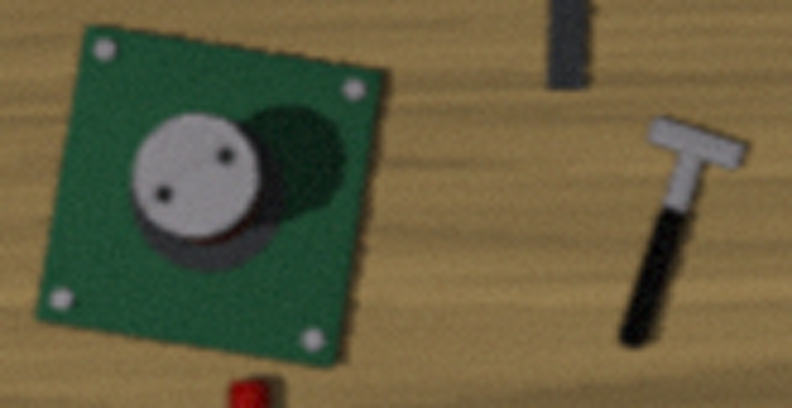

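The crop confirms it: black handle from about (634,340), steel head at (698,143) with a crossbar. The collar centre is (196,176), with its holes at (226,156) and (164,194).

Run:
```python
from h import *
C=cam('top'); f=lambda u,v,z: pix2w(C,(245+u/4.8-.4,140+v/4.8-.4),z)
h=f(698,143,18);t=f(634,340,20);n=f(678,208,20);c=f(196,176,112);h1=f(226,156,112);h2=f(164,194,112)
print(h,n,t,np.linalg.norm(h-t),c,h1,h2,np.linalg.norm(h1-h2),(h1+h2)/2)
d=h-t; yaw=np.arctan2(d[1],d[0]); u=np.array([np.cos(yaw),np.sin(yaw)])
print('spanner yaw',np.degrees(yaw),'grip',h[:2]-62*u)
e=h1-h2; print('hole line deg',np.degrees(np.arctan2(e[1],e[0])))
for a,b in (((90,30),(383,70)),((38,320),(338,365))):
  k=f(*b,16)-f(*a,16); print('plate edge',k,np.degrees(np.arctan2(k[1],k[0])))
print('hand_eye',imaging.calibration('wrist')['hand_eye'])
```

```text
[ 599.4 -227.7   18. ] [ 560.9 -214.    20. ] [ 483.8 -185.1   20. ] 123.21574574704319 [576.2  62.4 112. ] [586.7  45.8 112. ] [566.8  80.1 112. ] 39.65476011779675 [576.75  62.95 112.  ]
spanner yaw -20.229453015661814 grip [ 541.22444535 -206.26160356]
hole line deg -59.87876772866678
plate edge [ -29.  -173.6    0. ] -99.48372918611156
plate edge [ -31.3 -175.9    0. ] -100.08971939641796
hand_eye [[ 1.29823539e-03 -9.63015715e-01 -2.69442103e-01  7.29595033e+01]
 [ 9.99999102e-01  1.16100859e-03  6.68658327e-04  2.60606119e-01]
 [-3.31103881e-04 -2.69442729e-01  9.63016358e-01 -1.57902937e+02]
 [ 0.00000000e+00  0.00000000e+00  0.00000000e+00  1.00000000e+00]]
```

Emit:
arm_command(increments=[0.4,-579,-543,0,1.2,0.4,-579,-543,0,1.2,0.4,-579,-543,0,1.2,0.4,-579,-543,0,1.2,0.4,-579,-543,0,1.2,0.4,-579,-543,0,1.2,0.4,-579,-543,0,1.2,0.4,-579,-543,0,1.2,0.4,-579,-543,0,1.2,0.4,-579,-543,0,1.2,0.4,-579,-543,0,1.2,0.4,-579,-543,0,1.2,0.4,-579,-543,0,1.2,0.4,-579,-543,100,1.2,0.4,-579,-543,100,1.2,0.4,-579,-543,100,1.2,0.4,-579,-543,100,1.2])

```text
time: 2.28
tool_pos: [542.7, -205.4, 128.3]
tcp_rot: [-3.141, 0.002, 2.79]
contact_force: [-0.5, 0.5, -0.6]
grip_width: 54.8
```

Run:
```python
from h import *
o=sensors.get_obs(); print(o['time'],o['tool_pos'],np.degrees(o['tcp_rot']),o['grip_width'])
cv2.imwrite('pics/w1.png',imaging.capture('wrist'))
C=cam('wrist',o)
u=np.array([np.cos(np.radians(-20.2)),np.sin(np.radians(-20.2)),0]);h=np.array([599.4,-227.7,0])
print(w2pix(C,[h+[0,0,18],h-62*u+[0,0,24],h-127*u+[0,0,24]]))
```

```text
2.275 [ 542.66188738 -205.41737463  128.29806763] [-1.79984503e+02  1.34362041e-01  1.59858683e+02] 54.77281226520979
[[317.5 267.4]
 [317.5 199.7]
 [317.6 115.2]]
```

View pics/w1.png

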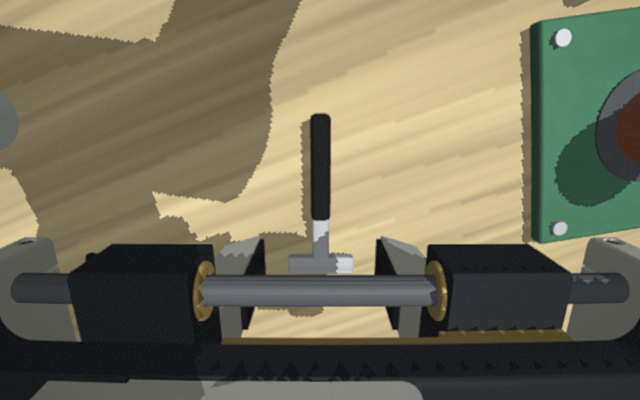

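The wrist view shows the black handle vertical at u=320, rows 114–219. That is within about 2 mm of the prediction and aligned with the jaws. Next is the descent and grip.

Emit:
arm_command(increments=[0.5,0,0,40,0,0.5,0,0,75,0,0.5,0,0,100,0,0.5,0,0,115,0,0.5,0,0,122,0,0.5,0,0,122,0,0.5,0,0,122,0])

```text
time: 3.2
tool_pos: [542.4, -205.4, 5.8]
tcp_rot: [-3.141, 0.002, 2.79]
contact_force: [-1.0, -0.6, 0.1]
grip_width: 45.7
```

Emit:
arm_command(increments=[0.5,0,0,2,0,1,0,0,2,0,1,0,0,2,0,1,0,0,2,0,1,0,0,2,0,1,0,0,2,0,1,0,0,2,0,1,0,0,2,0])

```text
time: 4.2
tool_pos: [541.8, -205.0, 2.7]
tcp_rot: [3.141, 0.0, 2.79]
contact_force: [-0.4, -0.1, 0.4]
grip_width: 15.8
```

Gripped at 15.8 mm. Now lift and carry to just above the collar.

Emit:
arm_command(increments=[1,0,0,-40,0,1,0,0,-90,0,1,0,0,-140,0,1,0,0,-140,0,1,25,54,-140,-10,1,50,108,-140,-20,1,75,162,-140,-30,1,90,195,-140,-40,1,99,215.6,-140,-50,1,99,215.6,-140,-50,1,99,215.6,-140,-50,1,99,215.6,-140,-50])

```text
time: 5.7
tool_pos: [523.0, 30.5, 142.2]
tcp_rot: [3.141, -0.001, -2.624]
contact_force: [-0.4, 0.2, -2.4]
grip_width: 15.5
```

Run:
```python
from h import *
o=sensors.get_obs(); print(o['time'],o['tool_pos'],np.degrees(o['tcp_rot']),o['contact_force'],o['moment'],o['grip_width'])
w=imaging.capture('wrist');t=imaging.capture('top')
cv2.imwrite('pics/t2.png',t)
i=cv2.resize(t[140:215,245:345],(800,600),interpolation=cv2.INTER_CUBIC)
s=imaging.capture('scene')
j=cv2.resize(s[150:230,300:420],(600,400),interpolation=cv2.INTER_CUBIC)
cv2.imwrite('pics/c2.png',np.hstack([w[:400,100:500],cv2.resize(s[150:250,310:410],(400,400),interpolation=cv2.INTER_CUBIC)])); cv2.imwrite('pics/tc2.png',i)
C=cam('wrist',o); print(w2pix(C,[[577,62.5,112],[586.7,45.8,112],[566.8,80.1,112]]))
```

```text
5.7 [523.00434524  30.46073604 142.2448944 ] [ 1.79981928e+02 -3.86540216e-02 -1.50316821e+02] [-0.4334549   0.15337191 -2.42238824] [0.07072823 0.03121394 0.0534753 ] 15.496809564527943
[[320.3 326.7]
 [290.  326.9]
 [352.2 326.5]]
```

View pics/c2.png

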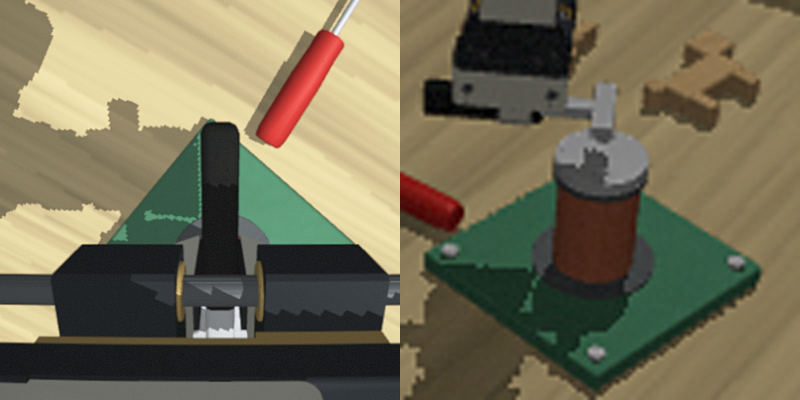

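View pics/tc2.png

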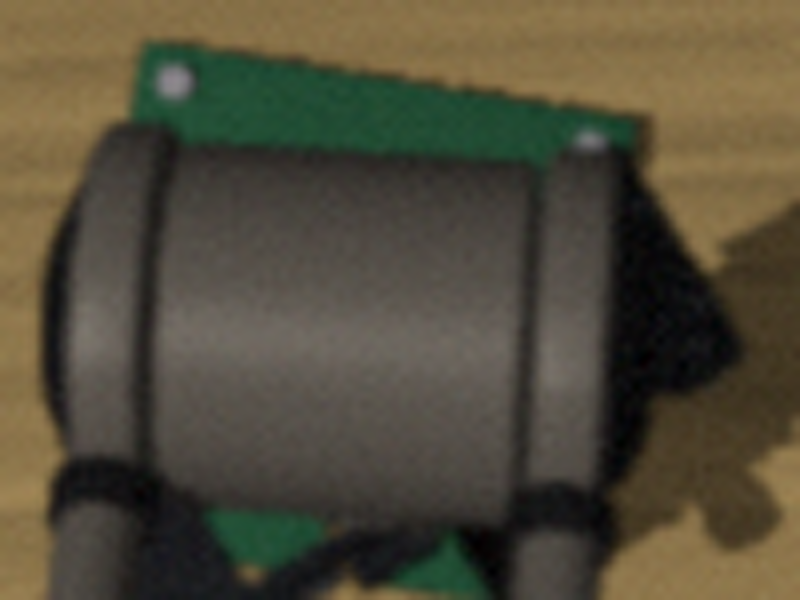

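Run:
```python
from h import *
o=sensors.get_obs(); S=cam('scene'); W=cam('wrist',o)
T=np.array(o['tool_pos']); a=np.radians(o['tcp_rot'][2]*180/np.pi+180); u=np.array([np.cos(a),np.sin(a),0]); v=np.array([-u[1],u[0],0]); z=np.array([0,0,1.])
P=T-2.7*z+62*u
print('prong centre',P)
print('bar top corners scene',w2pix(S,[P+sx*8*u+sy*28*v+18*z for sx in(-1,1) for sy in (-1,1)]))
print('collar scene',w2pix(S,[[577,62.5,112]]+[[577+34*np.cos(t),62.5+34*np.sin(t),112] for t in np.arange(4)*np.pi/2]))
print('handle end wrist',w2pix(W,[P-127*u+24*z,P-127*u+12*z]), 'bar',w2pix(W,[P-8*u+14*z, P-8*u+18*z-28*v]))
s=imaging.capture('scene')[160:215,325:395]
cv2.imwrite('pics/s3.png',cv2.resize(s,(700,550),interpolation=cv2.INTER_CUBIC))
```

```text
prong centre [576.96313094  61.48580968 139.89338518]
bar top corners scene [[357.5 181.2]
 [358.6 169.7]
 [363.3 181.7]
 [364.2 170.2]]
collar scene [[359.9 188.6]
 [370.1 193. ]
 [366.3 183.1]
 [350.  184.2]
 [353.4 194.3]]
handle end wrist [[318.4 126. ]
 [318.5 124.4]] bar [[318.4 361.6]
 [262.9 367. ]]
```

View pics/s3.png

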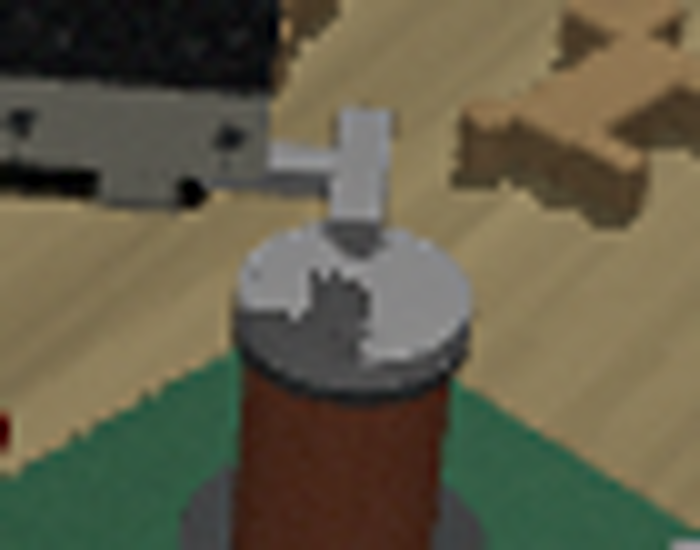

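The scene close-up shows the crossbar at about (360.6,176) and the collar centre at about (359.8,189.1), both within about 1 px of prediction. Now descend and feel.

Emit:
arm_command(increments=[1,-0.5,0.9,10,0,1,-0.5,0.9,18,0,1,-0.5,0.9,22,0,1,-0.5,0.9,25,0,1,-0.5,0.9,26,0,1,-0.5,0.9,27,0,1,-0.5,0.9,28,0,1,-0.5,0.9,28,0,1,-0.5,0.9,28,0])

```text
time: 7.02
tool_pos: [523.1, 32.5, 114.8]
tcp_rot: [-3.142, 0.0, -2.621]
contact_force: [-0.7, 0.3, -1.6]
grip_width: 16.2
```

Emit:
arm_command(increments=[1,0,0,1,0,1,0,0,2,0,1,0,0,3,0,1,0,0,3,0])

```text
time: 7.52
tool_pos: [523.0, 32.5, 111.6]
tcp_rot: [3.141, -0.0, -2.621]
contact_force: [1.0, 0.1, -2.6]
grip_width: 15.5
```

Emit:
arm_command(increments=[1,0,0,1,0,1,0,0,2,0,1,0,0,3,0,1,0,0,4,0,1,0,0,4,0,1,0,0,4,0])

```text
time: 8.28
tool_pos: [523.1, 32.5, 107.7]
tcp_rot: [3.142, 0.0, -2.621]
contact_force: [-0.0, 0.4, -1.7]
grip_width: 15.9
```

Emit:
arm_command(increments=[1,-0.06,2.7,0,2.5,1,-0.24,5.4,0,5,1,-0.53,8.09,0,7.5,1,-0.94,10.77,0,10,1,-0.94,10.77,0,10])

```text
time: 8.9
tool_pos: [519.2, 42.2, 107.9]
tcp_rot: [-3.141, 0.002, -2.794]
contact_force: [3.0, -1.4, -3.2]
grip_width: 15.4
```

Run:
```python
from h import *
o=sensors.get_obs(); print(o['tool_pos'],np.degrees(o['tcp_rot']),o['contact_force'],o['moment'])
```

```text
[519.24916217  42.17106848 107.91277278] [-1.79949166e+02  8.66277149e-02 -1.60111713e+02] [ 2.97008679 -1.42178017 -3.24990158] [-0.08701709 -0.45082936  0.05869983]
```

Emit:
arm_command(increments=[1,-0.06,2.7,0,2.5,1,-0.24,5.4,0,5,1,-0.53,8.09,0,7.5,1,-0.94,10.77,0,10,1,-1.47,13.42,0,12.5,1,-2.11,16.05,0,15,1,-2.87,18.64,0,17.5,1,-3.74,21.21,0,20,1,-3.74,21.21,0,20])

```text
time: 10.02
tool_pos: [515.4, 63.1, 107.9]
tcp_rot: [-3.141, 0.001, 3.14]
contact_force: [2.7, -2.4, -2.4]
grip_width: 16.1
```

```bash
cat > st.py <<'E'
from h import *
o=sensors.get_obs(); T=np.array(o['tool_pos']);F=o['contact_force'];r=(T[:2]-[577,62.8])/1e3
y=o['tcp_rot'][2]; p=T[:2]-62*np.array([np.cos(y),np.sin(y)])
print(o['time'],T.round(1),np.degrees(o['tcp_rot']).round(2),F.round(1),o['moment'].round(2),'prong',p.round(1),'Mz axis',round(r[0]*F[1]-r[1]*F[0]+o['moment'][2],3))
E
python3 st.py
```

```text
10.025 [515.4  63.1 107.9] [-1.7997e+02  7.0000e-02  1.7992e+02] [ 2.7 -2.4 -2.4] [-0.45 -0.51 -0.06] prong [577.4  63. ] Mz axis 0.088
```

Emit:
arm_command(increments=[1,-0.06,2.7,0,2.5,1,-0.24,5.4,0,5,1,-0.53,8.09,0,7.5,1,-0.94,10.77,0,10,1,-0.94,10.77,0,10])

```text
time: 10.65
tool_pos: [516.4, 73.8, 107.9]
tcp_rot: [-3.141, 0.001, 2.966]
contact_force: [3.4, -3.6, -3.1]
grip_width: 15.8
```

```bash
python3 st.py
```

```text
10.65 [516.4  73.8 107.9] [-1.7998e+02  7.0000e-02  1.6994e+02] [ 3.4 -3.6 -3.1] [-0.66 -0.53 -0.02] prong [577.4  62.9] Mz axis 0.165
```

Emit:
arm_command(increments=[1,-0.01,1.35,0,1.25,1,-0.06,2.7,0,2.5,1,-0.13,4.06,0,3.75,1,-0.24,5.4,0,5,1,-0.24,5.4,0,5])

```text
time: 11.28
tool_pos: [517.5, 78.9, 107.9]
tcp_rot: [-3.141, 0.001, 2.879]
contact_force: [2.1, -4.2, -3.4]
grip_width: 15.5
```

```bash
python3 st.py
```

```text
11.275 [517.5  78.9 107.9] [-1.7997e+02  6.0000e-02  1.6496e+02] [ 2.1 -4.2 -3.4] [-0.74 -0.54  0.  ] prong [577.4  62.8] Mz axis 0.218
```

Emit:
arm_command(increments=[1,-0.01,1.35,0,1.25,1,-0.06,2.7,0,2.5,1,-0.13,4.06,0,3.75,1,-0.13,4.06,0,3.75])

```text
time: 11.78
tool_pos: [518.6, 82.7, 107.8]
tcp_rot: [-3.141, 0.001, 2.814]
contact_force: [3.1, -4.3, -3.0]
grip_width: 15.6
```

```bash
python3 st.py
```

```text
11.775 [518.6  82.7 107.8] [-1.7997e+02  6.0000e-02  1.6120e+02] [ 3.1 -4.3 -3. ] [-0.79 -0.51  0.02] prong [577.3  62.7] Mz axis 0.206
```

Emit:
arm_command(increments=[1,-0.01,1.35,0,1.25,1,-0.06,2.7,0,2.5,1,-0.13,4.06,0,3.75,1,-0.13,4.06,0,3.75])

```text
time: 12.28
tool_pos: [520.0, 86.5, 107.8]
tcp_rot: [-3.141, 0.001, 2.748]
contact_force: [3.0, -4.4, -2.9]
grip_width: 15.9
```

```bash
python3 st.py
```

```text
12.275 [520.   86.5 107.8] [-1.7997e+02  5.0000e-02  1.5745e+02] [ 3.  -4.4 -2.9] [-0.81 -0.47  0.03] prong [577.3  62.7] Mz axis 0.209
```

Emit:
arm_command(increments=[1,-0.01,1.35,0,1.25,1,-0.06,2.7,0,2.5,1,-0.06,2.7,0,2.5,1,-0.06,2.7,0,2.5])

```text
time: 12.78
tool_pos: [521.0, 88.9, 107.9]
tcp_rot: [-3.141, 0.001, 2.705]
contact_force: [3.1, -5.6, -2.0]
grip_width: 15.7
```

```bash
python3 st.py
```

```text
12.775 [521.   88.9 107.9] [-1.7997e+02  5.0000e-02  1.5496e+02] [ 3.1 -5.6 -2. ] [-0.78 -0.44  0.04] prong [577.2  62.7] Mz axis 0.27
```

Emit:
arm_command(increments=[1,-0.01,1.35,0,1.25,1,-0.06,2.7,0,2.5,1,-0.06,2.7,0,2.5,1,-0.06,2.7,0,2.5])

```text
time: 13.28
tool_pos: [522.0, 90.9, 107.8]
tcp_rot: [-3.14, 0.001, 2.662]
contact_force: [1.7, -6.8, -1.3]
grip_width: 16.0
```

```bash
python3 st.py
```

```text
13.275 [522.   90.9 107.8] [-1.7991e+02  5.0000e-02  1.5251e+02] [ 1.7 -6.8 -1.3] [-1.08 -0.39  0.27] prong [577.   62.3] Mz axis 0.599
```

Emit:
arm_command(increments=[1,0,0.4,0,0.4,1,0,0.4,0,0.4,1,0,0.4,0,0.4])

```text
time: 13.65
tool_pos: [522.1, 91.1, 107.7]
tcp_rot: [-3.14, 0.001, 2.655]
contact_force: [1.8, -6.6, -1.5]
grip_width: 16.1
```

```bash
python3 st.py
```

```text
13.65 [522.1  91.1 107.7] [-1.7988e+02  4.0000e-02  1.5212e+02] [ 1.8 -6.6 -1.5] [-1.23 -0.33  0.44] prong [576.9  62.1] Mz axis 0.744
```

At the stop: torque rose to 0.74 N m with no further rotation. I'll relieve the load within the hole play and lift straight off.

Emit:
arm_command(increments=[1,-0.04,-2.2,0,-2,1,-0.15,-4.3,0,-4,1,-0.15,-4.3,0,-4,1,-0.15,-4.3,-3,-4,1,-0.15,-4.3,-7,-4,1,-0.15,-4.3,-12,-4,1,-0.15,-4.3,-25,-4,1,-0.15,-4.3,-40,-4,1,-0.15,-4.3,-40,-4,1,-0.15,-4.3,-40,-4])

```text
time: 14.9
tool_pos: [520.1, 88.6, 147.8]
tcp_rot: [3.141, 0.0, 2.722]
contact_force: [-0.3, -0.2, -2.5]
grip_width: 15.6
```

```bash
python3 st.py
python3 - <<'E'
from h import *
o=sensors.get_obs(); y=o['tcp_rot'][2]; d=np.array([525,-115])-o['tool_pos'][:2]
print(d@[np.cos(y),np.sin(y)], d@[np.sin(y),-np.cos(y)], 'spin',np.degrees(y)-165)
E
```

```text
14.9 [520.1  88.6 147.8] [179.99   0.   155.95] [-0.3 -0.2 -2.5] [ 0.   -0.02 -0.06] prong [576.7  63.4] Mz axis -0.041
-87.50677815720717 -183.9516088590187 spin -9.051648081633147
```

Emit:
arm_command(increments=[1,-22,-46,0,-2,1,-44,-92,0,-4,1,-66,-138,0,-7,1,-87.5,-184,0,-9,1,-87.5,-184,0,-9,1,-87.5,-184,0,-9,1,-87.5,-184,0,-9])

```text
time: 15.78
tool_pos: [525.0, -113.8, 147.5]
tcp_rot: [3.141, -0.001, 2.88]
contact_force: [-0.4, -0.4, -2.7]
grip_width: 15.6
```

```bash
python3 st.py
python3 - <<'E'
from h import *
t=imaging.capture('top'); s=imaging.capture('scene')
a=cv2.resize(t[140:215,245:345],(533,400),interpolation=cv2.INTER_CUBIC)
b=cv2.resize(s[150:290,250:343+0],(266,400),interpolation=cv2.INTER_CUBIC)
cv2.imwrite('pics/c4.png',np.hstack([a,b]))
E
```

```text
15.775 [ 525.  -113.8  147.5] [ 1.7997e+02 -5.0000e-02  1.6502e+02] [-0.4 -0.4 -2.7] [-0.   -0.03 -0.01] prong [ 584.9 -129.8] Mz axis -0.056
```

View pics/c4.png

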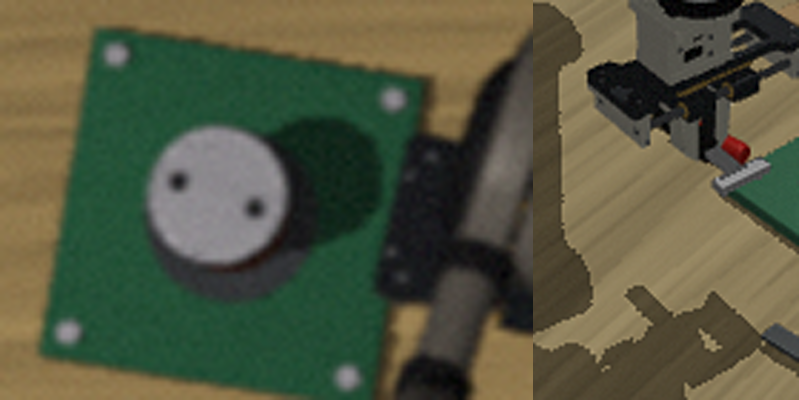

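The top crop shows the collar holes at (178,181) and (255,208), so the collar turned about 51° clockwise. The spanner is held level. Lowering now.

Emit:
arm_command(increments=[1,0,0,40,0,1,0,0,80,0,1,0,0,110,0,1,0,0,128,0,1,0,0,136,0,1,0,0,140,0,1,0,0,142,0,1,0,0,143,0,1,0,0,144,0,1,0,0,144,0,1,0,0,144,0])

```text
time: 17.25
tool_pos: [525.2, -115.1, 3.8]
tcp_rot: [3.142, 0.0, 2.879]
contact_force: [-0.7, -0.0, -2.8]
grip_width: 15.5
```

Emit:
arm_command(increments=[1,0,0,0.6,0,1,0,0,1,0,1,0,0,1,0,0.7,0,0,1,0,0.5,0,0,1,0,0.4,0,0,1,0,0.4,0,0,1,0,0.4,0,0,1,0,0.4,0,0,1,0,0.4,0,0,-20,0,0.4,0,0,-60,0,0.4,0,0,-110,0,0.4,0,0,-150,0,0.4,0,0,-150,0])

```text
time: 19.0
tool_pos: [526.9, -115.7, 157.0]
tcp_rot: [-3.141, 0.007, 2.879]
contact_force: [-0.7, 0.7, -0.1]
grip_width: 55.6
```

```bash
python3 st.py
python3 - <<'E'
from h import *
w=imaging.capture('wrist'); s=imaging.capture('scene')
a=cv2.resize(w,(480,300)); b=cv2.resize(s[170:295,240:415],(480,343),interpolation=cv2.INTER_CUBIC)[:300]
cv2.imwrite('pics/c5.png',np.vstack([a,b]))
E
```

```text
19.0 [ 526.9 -115.7  157. ] [-179.97    0.4   164.95] [-0.7  0.7 -0.1] [-0.    0.01 -0.01] prong [ 586.8 -131.8] Mz axis -0.173
```

View pics/c5.png

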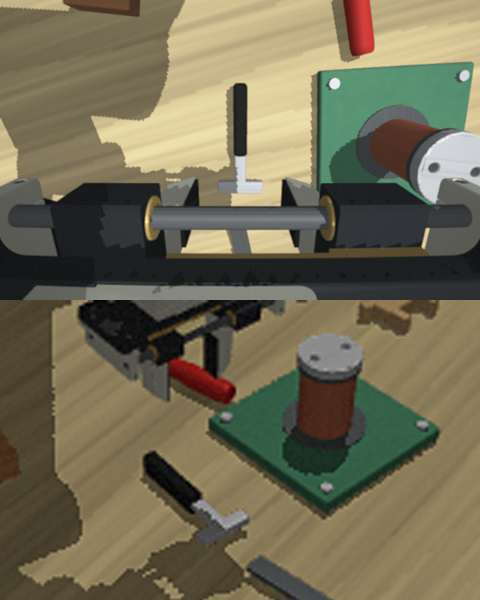

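The spanner lies flat on the bench, prongs down, with the handle end at (240,88) and the head at (240,187) in the wrist half. It is clear of the sander and the rasp, and the gripper is raised. Handing in.

```bash
python3 -c "
from plant import ticket
print(ticket.close_job())"
```

```text
the job is handed in; nothing more can be done
None
```

The job is done and handed in at about 19 s of robot time; no verdict was reported.

- **Pick-up and fit:** I gripped the black-handled steel spanner, not the pink one. Both prongs went about 7 mm into the collar's holes at the first try, with almost no force.
- **Turning:** I turned the collar clockwise about its axis in small steps. Friction read about 0.2–0.27 N m. The torque then rose to about 0.74 N m with almost no further turning, so I took that as the stop and stayed under the 1 N m limit.
- **Check on the collar:** The overhead picture showed the holes had moved about 51° (0.89 rad) clockwise. That fits reaching the stop from a starting turn of about 0.11 rad. I could not read the collar angle directly.
- **Laying down:** I eased back within the play of the holes, lifted the spanner off, laid it flat with prongs down beside the sander, let go and raised the gripper.
- **Last pictures:** The spanner lies flat, clear of the sander and the rasp. In the last pictures nothing else appeared to have moved, though I did not measure that. No check failed or disagreed.

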